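Grease the polishing spindle's bearing

TASK

Lift the black dust cap off the tilted grease nipple on the polishing spindle's bearing and set it upright, knob up, in the round well of the small wooden holder. Then take the push-type grease gun from its stand and press its coupler squarely onto the nipple until it snaps on and its rim sits flush on the nipple's flange. Finish while still gripping the gun and holding it down there against the valve spring; leave the other things on the bench where they are.

Things in the scene. Friction and masses are not known exactly. Their poses are not given: they have to be found in the camera images.
- spindle: Fixed polishing spindle: plywood base 130 x 160 x 18 mm, grey bearing housing (radius 36, 42 wide, axis along y at height 63), steel shaft along y, pulley (radius 24) at -y, felt wheel (radius 45) at y +82 to +100 mm. Origin: centre of the base's underside, z up.
- nipple: Steel grease nipple on the bearing, leaning 0.5 rad from vertical to the spindle's -x (robot's side). Origin: centre of the upper face of its flange (radius 17 mm, on a boss 15 mm off the housing), at x -25, y 0, z 109 mm of the spindle. z: out along its axis; y: the spindle's y. Stem radius 6.5 up to 15 mm, tapering to 4.5 at 18.5. Four sprung snap balls reach radius 10, at 12.5 mm up.
- valve (a joint): The nipple's sprung valve pin: 0 = out, 0.007 m = pushed all the way in. Its spring takes 3 N to start and 8 N at 7 mm. The closed end inside the gun's coupler touches it when the gun's rim is 7 mm above the flange, and it is fully in when the rim is flush on the flange.
- nipple_tip (a point): Tip of the nipple's brass valve pin (radius 3 mm) when out: 25 mm along the nipple's z from the nipple's origin.
- gun_grip (a point): Middle of the gun's barrel, on its axis, 90 mm from its mouth: the place to grip. Pressed down the nipple, the coupler meets the snap balls with its rim 12 to 14 mm above the flange (about 8 N to pass, under 20 N), snaps in 10 to 6 mm above it, then takes about 8 N to go flush on the flange against the valve spring. Let go, the spring lifts it and it topples off.
- cap: Loose black plastic dust cap (25 g), at the start lying over the nipple and leaning with it, skirt resting on the flange. Skirt 30 mm outside, 24 inside diameter, open below, 27 deep inside, 31 tall; on it a round grip knob, 20 mm diameter, 17 high. Origin: centre of the open lower rim; z along its axis to the knob. Pull it off along its axis, 30 mm or more.
- cap_top (a point): Centre of the top of the cap's knob, 48 mm above the cap's origin along its z.
- holder: Fixed wooden cap holder, block 66 x 66 x 20 mm with one round well in its top, 40 mm in diameter and 10 mm deep. Origin: centre of its underside, z up; the well is central, its floor 10 mm above the origin.
- stand: Fixed wooden gun stand, block 70 x 70 x 38 mm, with one central hole 35 mm in diameter and 26 mm deep. Origin: centre of its underside, z up. It stands on the opposite side of the bench from the holder, left or right.
- gun: Loose push-type grease gun (about 0.3 kg), 138 mm long, round, standing mouth down in the stand. From the mouth up: steel coupler 31 mm diameter (0 to 28 mm), neck 20 (to 46), aluminium barrel 30 (to 126), black end 24. Origin: centre of the mouth's flat rim; z along the axis to the black end. Mouth 25 mm wide, sloping to a 16 mm lip (4 to 6.5 mm deep), then a 23 mm bore, closed at 18 mm.
- bench_block: Bystander, to be left alone: flat steel bench block 65 x 65 x 20 mm. Origin on its underside.
- file: Bystander, to be left alone: file lying on the bench, 230 mm long with a wooden handle. Origin on its underside.
- loupe: Bystander, to be left alone: black eye loupe, 32 mm across, 30 tall. Origin on its underside.
- jar: Bystander, to be left alone: small amber jar with a metal lid, 52 mm across, 55 tall. Origin on its underside.
- ring_cone: Bystander, to be left alone: upright steel ring cone, 40 mm across at its foot, 110 tall. Origin on its underside.
- polish_bar: Bystander, to be left alone: reddish bar of polish 90 x 40 x 30 mm. Origin on its underside.
- spare_collar: Bystander, to be left alone: brass collar, 48 mm across, 18 tall, lying flat. Origin on its underside.
Things that resemble listed ones, but are neither listed nor needed, are in the scene too. What is shaped like the cap but yellow is not meant.

How it is judged:
On the way, in this order (a step that is already met when the one before it is completed fails the run):
1. the cap stands upright in the holder's well, let go (horizontal distance between cap and holder below 0.008 m and z of cap in the frame of holder between 0.007 and 0.0135 m and angle between cap's own z axis and vertical below 0.12 rad and z of cap_top in the frame of holder above 0.04 m and contact force between the fingers and cap below 0.1 N and linear speed of cap below 0.02 m/s), for 0.2 s.
2. the gun's coupler has snapped onto the nipple, squarely, pushed by the gripped gun (angle between the z axis of gun and the z axis of nipple, either way round below 0.13 rad and x of gun in the frame of nipple between -0.004 and 0.004 m and y of gun in the frame of nipple between -0.004 and 0.004 m and z of gun in the frame of nipple between -0.003 and 0.004 m and contact force between the fingers and gun above 2 N), for 0.2 s.
At the end, for the whole second after the job is handed in: Gripper still holds the gun; coupler on the nipple within 0.13 rad of square, 4 mm of centre, rim within 2 mm of the flange, valve pin in by over 5 of 7 mm and pressing back over 2 N. Cap let go on the floor of the holder's well, upright within 0.12 rad, within 8 mm of centre (horizontal distance between cap and holder below 0.008 m and z of cap in the frame of holder between 0.007 and 0.0135 m and angle between cap's own z axis and vertical below 0.12 rad and z of cap_top in the frame of holder above 0.04 m and contact force between the fingers and cap below 0.1 N and angle between the z axis of gun and the z axis of nipple, either way round below 0.13 rad and x of gun in the frame of nipple between -0.004 and 0.004 m and y of gun in the frame of nipple between -0.004 and 0.004 m and z of gun in the frame of nipple between -0.003 and 0.002 m and value of joint valve above 0.005 m and contact force between the fingers and gun above 2 N and contact force between gun and valve above 2 N); the arm keeps its last pose, push and grip.
It fails at once if another loose thing on the bench is shifted by more than 30 mm (distance of any of bench_block, file, loupe, jar, ring_cone, polish_bar, spare_collar from where it was at the start of the episode above 0.03 m).
It also fails if it takes over 64 s, if anything falls off the work surface, if the arm or the gripper's body presses on something with over 40 N, if the wrist force passes 120 N, or if a joint passes its speed limit or range.

ROBOT

A 6-joint arm with a two-finger parallel gripper is mounted at the origin on the work surface. World frame = base frame: x ahead of the robot, y to its left, z up, the work surface at z = 0. Lengths are in m, angles in rad, forces in N, time in s.
With the tool pointing down it reaches from about 0.35 to 0.975 m from the base axis. Payload 4.9 kg.
Tool frame: the origin (TCP) lies midway between the tips of the shut fingers; the grasp point (between the pads) lies 19 mm behind it (env.hold_point_z is the distance from the TCP to the grasp point, in m); z points along the fingers, y is the line along which they close (so a half turn about z gives the same grasp; the last joint's range is limited). The gripper opens to 85 mm and grips with 20 to 120 N. Pads are 22 mm wide; open, the fingers measure 114 mm over their backs; the gripper's body (76 mm by 85 mm) begins 54 mm behind the grasp point. The pads swing forward as they close: fully open they stand 13 mm farther back than shut.
Start: joints at [-1.344, 0.053, 1.613, -0, 1.476, -0.119], TCP at [0.212, -0.588, 0.198] pointing down, gripper open.
Joint ranges: [-3.01, 3.01], [-1.01, 2.22], [0.06, 2.58], [-1.02, 4.17], [0.09, 2.62], [-3.14, 3.14]. Speed limits (rad/s): [2.57, 2.57, 3.14, 3.14, 3.14, 3.14].

INTERFACE

Orientations are given as [roll, pitch, yaw] about the fixed x, y, z axes, in that order (R = Rz(yaw) Ry(pitch) Rx(roll)).
In Python, from plant import sensors, read_camera, finish_job, env gives the robot as it stands. The module is installed in compiled form; this text tells all that it offers.
- The arm moves only by the tool drive_tool, never from a script. Its argument "steps" is a list of rows, each an object of numbers: "x", "y", "z": the shift along the tool's x, y, z in mm; "twist": the turn about the tool's z in rad. A call has 1 to 5 rows; each row is the pose to reach, as a shift and turn from the pose commanded when the call began, along the tool's axes at that moment; what a row does not reach only later rows make up. A row lasts 1/8 s, in which the tool goes at most 62.5 mm and 10.7 degrees, less where a joint would pass 70% of its speed; a pose out of reach is approached as far as the arm can. A call with a gripper value outside its range is refused whole. "jaw" is the gripper's target within -1 to 1 (fully open at 1, half-way at 0, shut at -1), set as the call begins (left out, the last holds). The fingers move at their own pace and stop on an object; "newtons" is the grip in N (left out, the last holds). Time passes only in rows, so rows that repeat a pose let the fingers close. It gives the time, the measured TCP pose, the force, the opening and the grip force at its end, in the units of the state.
- sensors.get_obs(): the state, without advancing time (a new reading comes with each control period).
- read_camera(name): name is "scene" or "top"; returns a dict with "pixels" (420x560x3 uint8, red, green, blue), "fov_y" (degrees; the focal length in pixels is half the picture's height over the tangent of half this angle, whatever the lens; pixels are square), "cx", "cy" (the principal point, pixels), "cam_to_world" (4x4, takes a point from camera to world coordinates). Camera axes: x right, y up, looking along -z (the intrinsics and any distortion apply to the point x, -y, -z); pixel columns grow to the right and rows downward; lengths in m; the calibration is good to about 2 mm. A picture is of the moment at which its call begins. There is no depth.
- finish_job(): hands the job in; it is judged then, once.
The state is a dict: "time_s": time; "joint_positions": joint angles; "qvel": joint speeds; "joint_torque": joint torques, N m; "tcp_pos": TCP position; "tcp_rot": TCP orientation; "wrist_force": force on the tool from outside, world axes, zero at the start; "wrist_torque": the same for the moment, N m; "finger_gap": finger opening in m; "grasp_force": force on a finger pad.
Only numpy, scipy, OpenCV 4.12 (cv2) and the standard library are available. Lean on these libraries where they do the work, as an engineer would, in place of code of your own. Each camera call takes 0.05 s, during which the arm holds its last target. There are 200 camera calls.

## Working session

There is one attempt and no reset: what is moved stays moved. The work goes in short steps, Python scripts to look and compute and a tool call to move; the robot and the scene stay as the last step left them, time stands still between calls to the robot, and variables do not carry over. Pictures are saved under pics/ and viewed, at most 10 in all, crops included, and the job is handed in when it is done.

Besides the shell and the picture viewer there is one more tool, called after ">>>" as name(argument=value, ...), one argument or row to a line, values as JSON. drive_tool: Moves the arm, as the interface text tells. Its arguments: {"type":"object","properties":{"steps":{"type":"array"},"jaw":{"type":"number"},"newtons":{"type":"number"}},"required":["steps"]}

```bash
mkdir -p pics
cat > h.py <<'E'
import numpy as np, cv2, pickle
from plant import sensors, read_camera, finish_job, env
def snap(n):
    out=read_camera(n); pickle.dump(out,open(f'{n}.pkl','wb'))
    return out
E
python3 - <<'E'
from h import *
for n in ('scene','top'):
    d=snap(n); cv2.imwrite(f'pics/{n}0.png',d['pixels'][:,:,::-1])
    print({k:(v.tolist() if hasattr(v,'tolist') else v) for k,v in d.items() if k!='pixels'})
print(sensors.get_obs())
print(env.hold_point_z,[a for a in dir(env) if a[0]!='_'])
E
```

```text
{'fov_y': 57.70441648861664, 'cx': 285.98979622131384, 'cy': 213.68976277595397, 'cam_to_world': [[0.5167237266635856, -0.48778716386643134, 0.703605196875378, 1.1010612445715469], [0.8559137131008663, 0.3137143335530505, -0.41109005418430306, -0.3041430696531899], [-0.02020658379796329, 0.8146453214071191, 0.5796073621691734, 0.5383820697578551], [0.0, 0.0, 0.0, 1.0]]}
{'fov_y': 46.946875073648954, 'cx': 279.75922477120713, 'cy': 216.75165974735629, 'cam_to_world': [[0.014638108602067837, 0.9970233243332917, -0.07569819358443415, 0.5121783574202762], [-0.9998914562401073, 0.014469350403949657, -0.002777343501584187, -0.019743341604481438], [-0.0016737725628457665, 0.0757306320736868, 0.9971269075955819, 1.2696382948889047], [0.0, 0.0, 0.0, 1.0]]}
{'time_s': 0.1, 'joint_positions': array([-1.34399311e+00,  5.32749434e-02,  1.61416193e+00, -6.42552355e-05,
        1.47600213e+00, -1.18972562e-01]), 'qvel': array([-0.00046066,  0.00048383, -0.00258881,  0.00186438,  0.00126626,
       -0.00032015]), 'joint_torque': array([ 3.11389640e-04, -3.94899452e+01, -3.71364605e+01, -8.02916747e-05,
        3.88686094e-03, -1.11772377e-05]), 'tcp_pos': array([ 0.21168405, -0.58739072,  0.19669274]), 'tcp_rot': array([-3.13975176e+00, -1.55643814e-04,  3.45781776e-01]), 'wrist_force': array([0.84950971, 0.17618985, 0.38610827]), 'wrist_torque': array([ 0.03370621, -0.05227888, -0.00394469]), 'grasp_force': 0.0, 'finger_gap': 0.0854339319074979}
0.0187 ['MotionError', 'hold_point_z']
```

View pics/scene0.png

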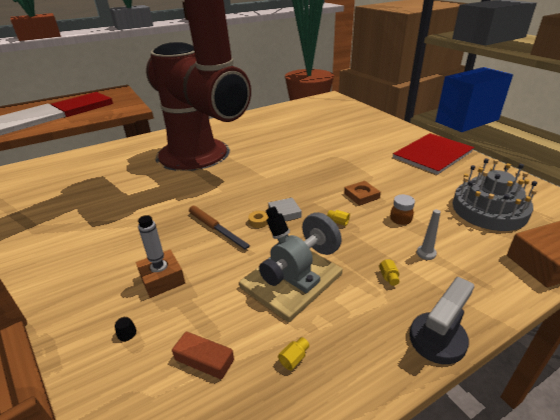

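View pics/top0.png

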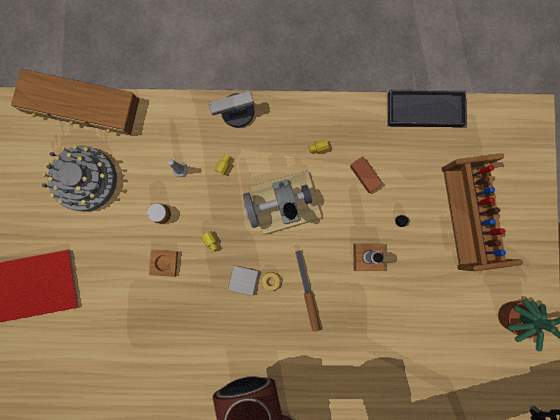

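```bash
cat >> h.py <<'E'
def tile(px,c,r,w,h,s):
    t=cv2.resize(px[r:r+h,c:c+w,::-1],None,fx=s,fy=s,interpolation=cv2.INTER_CUBIC)
    for i in range(0,w,10):
        cv2.line(t,(i*s,0),(i*s,9 if (c+i)%50==0 else 4),(255,0,255),1)
        if i%20==0: cv2.putText(t,str(c+i),(i*s+1,18),0,.33,(255,0,255),1)
    for j in range(0,h,10):
        cv2.line(t,(0,j*s),(5,j*s),(255,0,255),1)
        if j%20==0: cv2.putText(t,str(r+j),(6,j*s+4),0,.33,(255,0,255),1)
    return t
def ray(n,u,v):
    d=pickle.load(open(n+'.pkl','rb')); f=210/np.tan(np.radians(d['fov_y']/2)); T=d['cam_to_world']
    return T[:3,3], T[:3,:3]@np.array([(u-d['cx'])/f,-(v-d['cy'])/f,-1])
def proj(n,P):
    d=pickle.load(open(n+'.pkl','rb')); f=210/np.tan(np.radians(d['fov_y']/2)); T=d['cam_to_world']
    p=(np.atleast_2d(P)-T[:3,3])@T[:3,:3]
    return np.c_[d['cx']-f*p[:,0]/p[:,2], d['cy']+f*p[:,1]/p[:,2]]
def onz(n,u,v,z):
    o,k=ray(n,u,v); return o+k*(z-o[2])/k[2]
def tri(a,b):
    (o1,k1),(o2,k2)=ray('scene',*a),ray('top',*b)
    s=np.linalg.lstsq(np.c_[k1,-k2],o2-o1,rcond=None)[0]
    p,q=o1+s[0]*k1,o2+s[1]*k2
    return (p+q)/2,np.linalg.norm(p-q)
E
python3 - <<'E'
from h import *
s=pickle.load(open('scene.pkl','rb'))['pixels'];t=pickle.load(open('top.pkl','rb'))['pixels']
a=np.hstack([tile(s,230,195,120,120,5)]); b=np.vstack([tile(s,335,175,50,33,4),tile(s,130,210,50,85,4),tile(t,145,245,50,32,4)])
b=b[:600]; print(a.shape,b.shape)
b=cv2.copyMakeBorder(b,0,600-b.shape[0],0,0,0)
cv2.imwrite('pics/c1.png',np.hstack([a,b]))
cv2.imwrite('pics/c2.png',np.hstack([tile(t,240,165,85,75,6)[:450],tile(t,350,235,45,75,6)[:450]]))
E
```

```text
(600, 600, 3) (600, 200, 3)
```

View pics/c1.png

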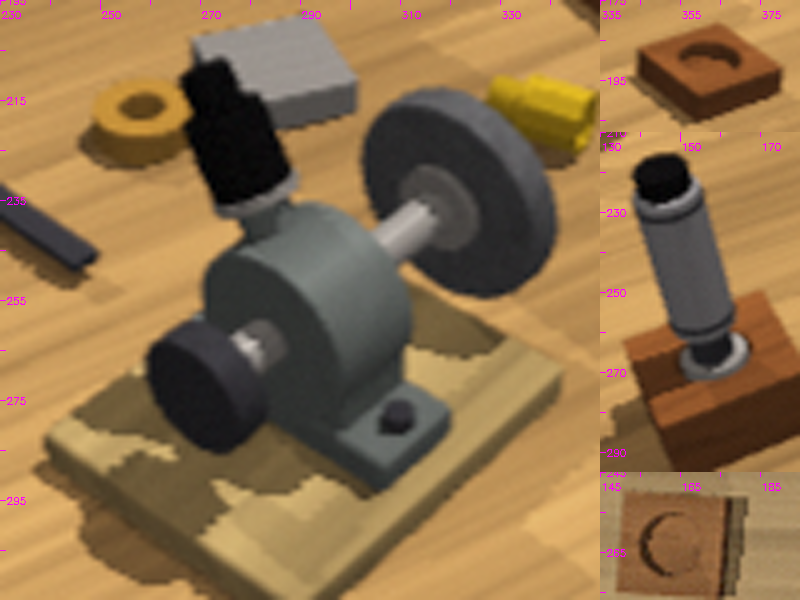

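View pics/c2.png

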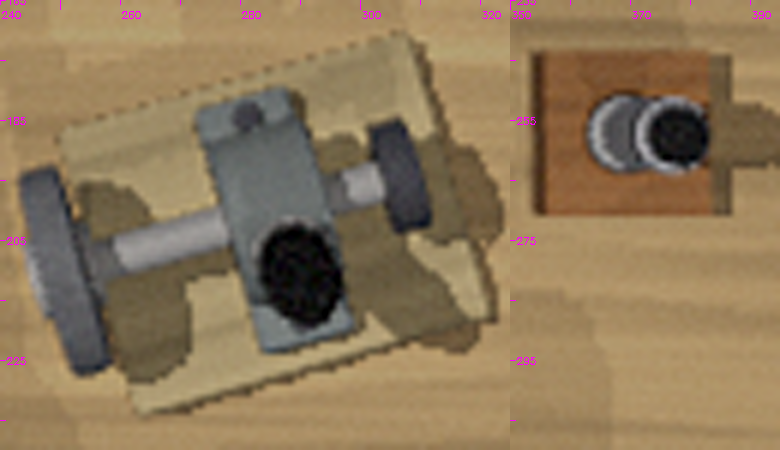

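```bash
cat > fit.py <<'E'
from h import *
from scipy.optimize import minimize, least_squares
# spindle: base top corners
C=np.array([[.065,.08,.018],[.065,-.08,.018],[-.065,-.08,.018],[-.065,.08,.018]])
ot=np.array([[249.6,186.2],[307.4,170.1],[322.1,217.6],[262.9,233.2]])
os_=np.array([[342.2,267.6],[291,311.5],[239,282.6]])
def tf(p,P):
    c,s=np.cos(p[2]),np.sin(p[2]); return np.c_[c*P[:,0]-s*P[:,1]+p[0],s*P[:,0]+c*P[:,1]+p[1],P[:,2]]
print('scene corners',proj('scene',tf([.51,0,-.27],C)))
print('corners by top ray', [onz('top',*o,.018).round(4).tolist() for o in ot],'scene', [onz('scene',*o,.018).round(4).tolist() for o in os_])
th=np.linspace(0,2*np.pi,40)
def ringpts(o,z,segs):
    z=z/np.linalg.norm(z); a=np.cross(z,[0,1,0.01]); a/=np.linalg.norm(a); b=np.cross(z,a)
    return [np.vstack([o+z*h+r*(np.outer(np.cos(th),a)+np.outer(np.sin(th),b)) for h in (h0,h1)]) for r,h0,h1 in segs]
def render(n,parts,roi,S=6):
    c,r,w,h=roi; m=np.zeros((h*S,w*S),np.uint8)
    for P in parts:
        uv=(proj(n,P)-[c,r]+.5)*S-.5
        cv2.fillConvexPoly(m,cv2.convexHull(np.round(uv*16).astype(np.int32)),255,shift=4)
    return cv2.resize(m,(w,h),interpolation=cv2.INTER_AREA)/255.
def fitsil(masks,rois,segs,p0,steps,free):
    p0=np.array(p0,float)
    def full(q):
        p=p0.copy(); p[free]=p0[free]+q*np.array(steps)[free]; return p
    def cost(q):
        p=full(q); parts=ringpts(p[:3],np.array([p[3],p[4],1]),segs)
        return sum(np.abs(render(n,parts,rois[n])-masks[n]).sum() for n in masks)
    r=minimize(cost,np.zeros(len(free)),method='Nelder-Mead',options=dict(initial_simplex=np.vstack([np.zeros(len(free)),np.eye(len(free))*1.0]),maxiter=600))
    r=minimize(cost,r.x,method='Nelder-Mead',options=dict(initial_simplex=r.x+np.vstack([np.zeros(len(free)),-.5*np.eye(len(free))]),maxiter=600))
    return full(r.x),r.fun
CAP=[(.015,0,.031),(.010,.031,.048)]
GUN=[(.0155,0,.028),(.010,.028,.046),(.015,.046,.126),(.012,.126,.138)]
E
cat > f1.py <<'E'
from fit import *
def rs(p): return np.r_[(proj('top',tf(p,C))-ot).ravel()*1.,(proj('scene',tf(p,C))[[0,1,2]]-os_).ravel()]
for sgn in (1,):
    r=least_squares(rs,[.51,0,.25],loss='soft_l1'); print('spindle',r.x,rs(r.x).reshape(-1,2).round(1).tolist())
p=r.x; u=np.array([-np.sin(.5)*np.cos(p[2]),-np.sin(.5)*np.sin(p[2]),np.cos(.5)])
o=tf(p,np.array([[-.025,0,.109]]))[0]; print('nipple',o,u)
im={n:pickle.load(open(n+'.pkl','rb'))['pixels'].astype(float) for n in('scene','top')}
rois={'scene':(258,198,40,44),'top':(276,196,28,30)}
m={}
for n,(c,r_,w,h) in rois.items():
    x=im[n][r_:r_+h,c:c+w].max(2); m[n]=np.clip((70-x)/40,0,1); print(n,m[n].sum())
cap,f=fitsil(m,rois,CAP,[*o,u[0]/u[2],u[1]/u[2]],[.004,.004,.004,.05,.05],[0,1,2,3,4]); print('cap',cap,f)
z=np.array([cap[3],cap[4],1]);z/=np.linalg.norm(z);print('cap axis',z,'lean',np.arccos(z[2]),'az',np.arctan2(-z[1],-z[0]))
# holder
for a,b in (((345,188.7),(150.5,249.5)),((362.6,190.3),(162.7,262.9))): print('holder tri',tri(a,b))
print('holder top at .02',onz('top',162.7,262.9,.02),onz('scene',362.6,190.3,.02))
# gun
rois={'scene':(133,212,36,56),'top':(360,245,26,24)}
m={}
for n,(c,r_,w,h) in rois.items():
    x=im[n][r_:r_+h,c:c+w]; s=(x.max(2)-x.min(2)); m[n]=np.clip((38-s)/25,0,1); print(n,m[n].sum())
    cv2.imwrite(f'pics/m_{n}.png',cv2.resize((m[n]*255).astype(np.uint8),None,fx=8,fy=8,interpolation=0))
g0=onz('top',378.3,257.4,.15)
gun,f=fitsil(m,rois,GUN,[g0[0],g0[1],.012,0,0],[.005,.005,.004,.06,.06],[0,1,2,3,4]); print('gun',gun,f)
a=cv2.resize(m['scene'],None,fx=8,fy=8,interpolation=0)
P=ringpts(gun[:3],np.array([gun[3],gun[4],1]),GUN); b=cv2.resize(render('scene',P,rois['scene']),None,fx=8,fy=8,interpolation=0)
c=cv2.resize(m['top'],(286,264),interpolation=0); d=cv2.resize(render('top',P,rois['top']),(286,264),interpolation=0)
rr=np.dstack([a*0,b,a])*255; cc=np.dstack([c*0,d,c])*255; cc=cv2.copyMakeBorder(cc,0,rr.shape[0]-cc.shape[0],0,0,0)
cv2.imwrite('pics/ov.png',np.hstack([rr,cc]))
E
python3 f1.py
```

```text
scene corners [[314.27972111 243.13483498]
 [239.70298813 257.9634263 ]
 [229.86990888 221.50539998]
 [296.41804946 209.68091472]]
corners by top ray [[0.686, 0.0636, 0.018], [0.7306, -0.0867, 0.018], [0.6066, -0.1262, 0.018], [0.5639, 0.0268, 0.018]] scene [[0.6846, 0.0635, 0.018], [0.724, -0.0787, 0.018], [0.6132, -0.1254, 0.018]]
spindle [ 0.64707727 -0.02974842  0.30530381] [[-1.0, 0.3], [-0.1, -1.0], [-0.2, -1.0], [-0.1, 1.1], [1.2, -0.4], [-1.1, 5.5], [-1.0, -1.3]]
nipple [ 0.62323338 -0.03726299  0.109     ] [-0.45725483 -0.14410714  0.87758256]
scene 406.0
top 180.125
cap [ 0.62227006 -0.03805673  0.10850373 -0.486228   -0.13383141] 58.0514705882353
cap axis [-0.43414451 -0.11949573  0.89288259] lean 0.4670896096947957 az 0.26859317034024305
holder tri (array([0.49468919, 0.27255355, 0.04007194]), np.float64(0.08618929054628348))
holder tri (array([0.48396846, 0.28502738, 0.015656  ]), np.float64(0.001708776453555289))
holder top at .02 [0.48355993 0.28326991 0.02      ] [0.48942814 0.28096148 0.02      ]
scene 818.2400000000001
top 228.79999999999998
gun [ 0.50610245 -0.24553599  0.00921657  0.00935401  0.01030882] 97.89725490196079[ WARN:0@0.927] global loadsave.cpp:1063 imwrite_ Unsupported depth image for selected encoder is fallbacked to CV_8U.
```

The crops show the cap at scene (271,225) and top (289,210), the gun's black end at scene (146,214) and top (378,257), and the holder well at scene (363,189) and top (163,263). The cap and the spindle fit agree to about 1 mm, and the gun stands almost vertical. The tool can only point down, so I'll tilt things by pivoting them between the pads. Now moving toward the cap.

>>> drive_tool(
  steps=[
    {"x":50,"y":-33,"z":-14,"twist":0.06},
    {"x":100,"y":-67,"z":-28,"twist":0.06},
    {"x":150,"y":-101,"z":-42,"twist":0.06},
    {"x":200,"y":-134,"z":-56,"twist":0.06},
    {"x":250,"y":-168,"z":-70,"twist":0.06},
  ],
  jaw=1,
  newtons=25,
)

```text
time_s: 0.72
tcp_pos: [0.3907, -0.3434, 0.2678]
tcp_rot: [-3.141, 0.0, 0.285]
wrist_force: [-0.4, -0.2, -0.3]
finger_gap: 0.0851
grasp_force: 0.0
```

>>> drive_tool(
  steps=[
    {"x":48,"y":-37},
    {"x":96,"y":-74},
    {"x":144,"y":-110},
    {"x":192,"y":-147},
    {"x":240,"y":-184},
  ],
)

```text
invalid input
```

>>> drive_tool(
  steps=[
    {"x":43,"y":-33},
    {"x":58,"y":-44},
    {"x":58,"y":-44},
  ],
)

```text
invalid input
```

Run:
```python
from h import *
o=sensors.get_obs(); print(o['time_s'],o['tcp_pos'],o['tcp_rot'])
s=snap('scene')['pixels'];t=snap('top')['pixels']
np.set_printoptions(suppress=True)
print(proj('scene',o['tcp_pos']),proj('top',o['tcp_pos']))
cv2.imwrite('pics/c3.png',np.hstack([tile(s,220,120,130,120,4),tile(t,245,160,70,120,4)]))
```

```text
0.725 [ 0.39074989 -0.34335561  0.2677542 ] [-3.14119309e+00  8.46953277e-05  2.85416460e-01]
[[ 50.85238706 146.01993789]] [[437.93944246 315.34530947]]
```

View pics/c3.png

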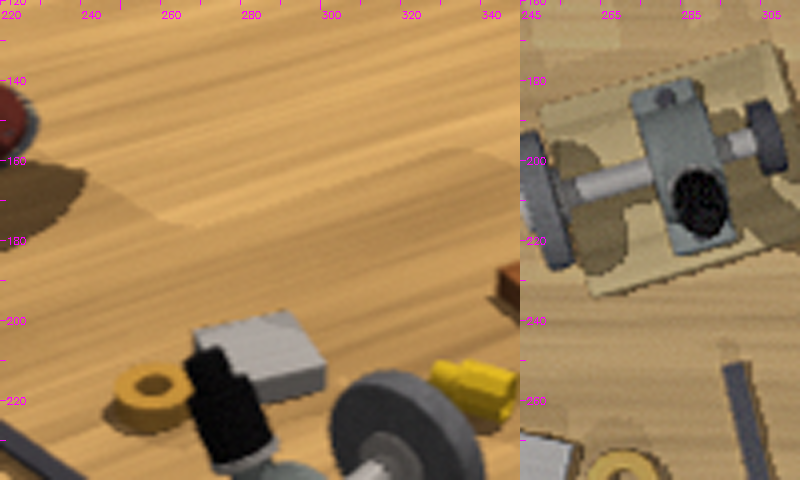

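The move was refused because its rows lacked "z" and "twist". The picture shows only the unchanged cap at scene (270,215), so I'll resend complete rows.

>>> drive_tool(
  steps=[
    {"x":48,"y":-37,"z":0,"twist":0},
    {"x":96,"y":-74,"z":0,"twist":0},
    {"x":144,"y":-110,"z":0,"twist":0},
    {"x":192,"y":-147,"z":0,"twist":0},
    {"x":240,"y":-184,"z":0,"twist":0},
  ],
)

```text
time_s: 1.45
tcp_pos: [0.5691, -0.1001, 0.2671]
tcp_rot: [3.142, 0.001, 0.285]
wrist_force: [1.0, -0.4, 0.4]
finger_gap: 0.0856
grasp_force: 0.0
```

>>> drive_tool(
  steps=[
    {"x":43,"y":-33,"z":0,"twist":0},
    {"x":58,"y":-44,"z":10,"twist":0},
    {"x":58,"y":-44,"z":40,"twist":0},
    {"x":58,"y":-44,"z":60,"twist":0},
  ],
)

```text
time_s: 1.95
tcp_pos: [0.6106, -0.0432, 0.205]
tcp_rot: [-3.141, 0.003, 0.285]
wrist_force: [0.1, -0.2, -0.4]
finger_gap: 0.0857
grasp_force: 0.0
```

Run:
```python
from h import *
o=sensors.get_obs(); print(o['time_s'],o['tcp_pos'],o['tcp_rot'])
s=snap('scene')['pixels'];t=snap('top')['pixels']
np.set_printoptions(suppress=True)
print(proj('scene',o['tcp_pos']),proj('top',o['tcp_pos']))
cv2.imwrite('pics/c4.png',np.hstack([tile(s,220,120,110,120,5),tile(t,265,160,50,120,5)]))
```

```text
1.95 [ 0.61057962 -0.04322964  0.20498276] [-3.1406021   0.00318448  0.28498839]
[[272.18195165 184.46450925]] [[291.84041953 208.99728294]]
```

View pics/c4.png

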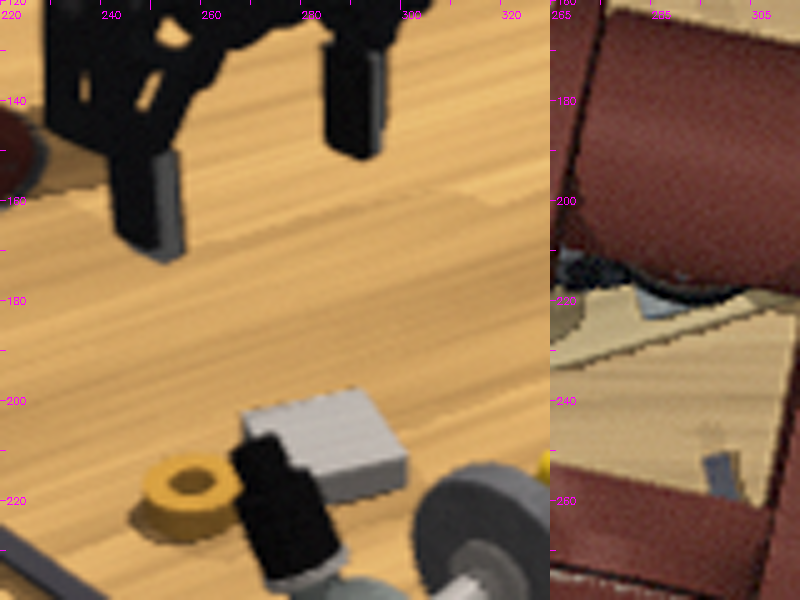

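Run:
```python
from h import *
np.set_printoptions(suppress=True,precision=1)
t=np.array([.6106,-.0432,.205]);y=np.array([.281,-.96,0]);x=np.array([.96,.281,0])
for dz in (0,.013,.03,.04):
  for s in (1,-1): print(dz,s,*[proj('scene',t+s*.0428*y+k*x+[0,0,dz])[0] for k in(-.011,.011)])
```

```text
0 1 [249.2 192.4] [258.6 197.2]
0 -1 [284.6 172.9] [293.8 176.9]
0.013 1 [248.6 185.6] [258.  190.3]
0.013 -1 [284.4 166.4] [293.8 170.4]
0.03 1 [247.8 176.5] [257.4 181.1]
0.03 -1 [284.2 157.7] [293.7 161.6]
0.04 1 [247.3 171. ] [257.  175.5]
0.04 -1 [284.1 152.5] [293.7 156.3]
```

Run:
```python
from h import *
a=pickle.load(open('scene.pkl','rb'))['pixels'].astype(int)
for i in range(3):
    s=snap('scene')['pixels'].astype(int); d=np.abs(s-a).max(2)>40; print(d.sum()); a=s
o=sensors.get_obs(); print(o['time_s'],o['tcp_pos'],o['joint_positions'])
m=s[120:215,225:320].max(2)<60
for r in range(150,200,4): print(r, np.where(s[r,225:320].max(1)<70)[0][[0,-1]]+225 if (s[r,225:320].max(1)<70).any() else '')
```

```text
573
729
575
2.2 [ 0.61192915 -0.04326036  0.20867013] [-1.91759497e-01  1.86344984e-02  1.62970071e+00 -1.34672935e-04
  1.49211413e+00  1.09432549e+00]
150 [225 293]
154 [225 255]
158 [225 255]
162 [243 255]
166 [244 252]
170 [252 254]
174 
178 
182 
186 
190 
194 
198
```

Run:
```python
from h import *
L=[snap('scene') for i in range(3)]
np.set_printoptions(suppress=True,precision=4,linewidth=150)
for d in L: print(d['cx'],d['fov_y'],d['cam_to_world'][:3,3])
s=[d['pixels'].astype(int) for d in L]
d=np.abs(s[1]-s[0]).max(2)>40; r,c=np.where(d); print(len(r),np.histogram(r,8),np.histogram(c,8))
cv2.imwrite('pics/c5.png',L[2]['pixels'][:,:,::-1])
o=sensors.get_obs(); print(o['time_s'],o['tcp_pos'],o['joint_positions'])
```

```text
285.98979622131384 57.70441648861664 [ 1.1011 -0.3041  0.5384]
285.98979622131384 57.70441648861664 [ 1.1011 -0.3041  0.5384]
285.98979622131384 57.70441648861664 [ 1.1011 -0.3041  0.5384]
97 (array([ 5,  3, 43, 17,  4,  1, 14, 10]), array([ 38.   ,  77.375, 116.75 , 156.125, 195.5  , 234.875, 274.25 , 313.625, 353.   ])) (array([11,  7,  6,  1,  5, 18, 33, 16]), array([ 85.   , 112.625, 140.25 , 167.875, 195.5  , 223.125, 250.75 , 278.375, 306.   ]))
2.35 [ 0.6124 -0.0429  0.2095] [-0.1911  0.0182  1.6288 -0.      1.492   1.0944]
```

View pics/c5.png

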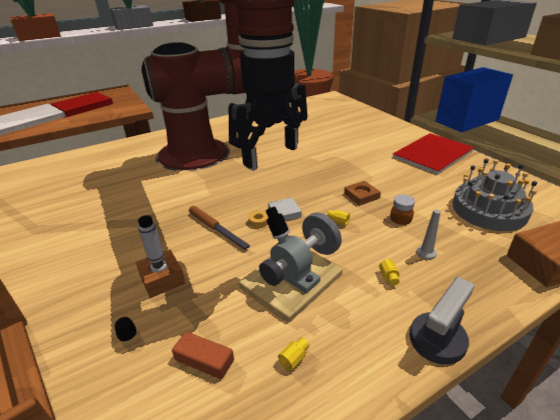

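The gripper hangs centred over the cap, but its fingertips, scene (251,166) and (292,150), look higher than the TCP reading says. I'll close partway to see how the tips move.

>>> drive_tool(
  steps=[
    {"x":0,"y":0,"z":0,"twist":0},
    {"x":0,"y":0,"z":0,"twist":0},
    {"x":0,"y":0,"z":0,"twist":0},
    {"x":0,"y":0,"z":0,"twist":0},
  ],
  jaw=-0.2,
)

```text
time_s: 2.85
tcp_pos: [0.6117, -0.0424, 0.2078]
tcp_rot: [-3.142, 0.0, 0.286]
wrist_force: [-0.8, 0.4, 0.1]
finger_gap: 0.0342
grasp_force: 0.0
```

Run:
```python
from h import *
import time
o=sensors.get_obs(); print(o['time_s'],o['tcp_pos'],o['finger_gap'])
for i in range(2):
  s=snap('scene')['pixels'].astype(int); m=s[140:200,235:310].max(2)<75
  for c in range(235,310,3):
    q=np.where(m[:,c-235])[0]; print(c,(q.max()+140) if len(q) else '-',end='; ')
  print()
```

```text
2.85 [ 0.6117237  -0.0424015   0.20777949] 0.03417353481884912
235 -; 238 -; 241 141; 244 146; 247 147; 250 148; 253 150; 256 165; 259 168; 262 169; 265 171; 268 170; 271 -; 274 -; 277 160; 280 161; 283 162; 286 148; 289 -; 292 -; 295 -; 298 -; 301 -; 304 -; 307 -; 
235 -; 238 -; 241 141; 244 146; 247 147; 250 148; 253 150; 256 165; 259 168; 262 169; 265 171; 268 170; 271 -; 274 -; 277 160; 280 161; 283 162; 286 149; 289 -; 292 -; 295 -; 298 -; 301 -; 304 -; 307 -;
```

Run:
```python
from h import *
np.set_printoptions(suppress=True,precision=1)
t=np.array([.6106,-.0432,.205]);y=np.array([.281,-.96,0]);x=np.array([.96,.281,0])
for z in (.278,.3,.35,.4): print(z,proj('top',[*(t-.038*x)[:2],z]),proj('top',[*(t+.038*x)[:2],z]),proj('top',[*(t-.011*x-.057*y)[:2],z]))
# elbow/wrist geometry: intersection of fingertip rays with plane through tool axis facing camera
t2=np.array([.6117,-.0424,.2078])
for uv in ((265,171.5),(283,162)):
    o,k=ray('scene',*uv)
    # plane x' = tcp + .011
    s=((t2+.011*x-o)@x)/(k@x); p=o+s*k-t2; print('x,y,z rel tcp mm',1000*np.array([p@x,p@y,p[2]]))
```

```text
0.278 [[297.6 223.5]] [[287.7 188.1]] [[267.4 218.2]]
0.3 [[298.  222.8]] [[287.9 186.6]] [[267.1 217.4]]
0.35 [[299.  221.1]] [[288.3 183. ]] [[266.4 215.5]]
0.4 [[300.  219.3]] [[288.7 179. ]] [[265.5 213.3]]
x,y,z rel tcp mm [11.  26.9 37.8]
x,y,z rel tcp mm [ 11.  -14.7  37.9]
```

Run:
```python
from h import *
np.set_printoptions(suppress=True,precision=4)
print(proj('scene',[[0,0,0],[.08,-.06,0],[0,-.1,0],[0,.1,0]]), onz('scene',192,152,0), onz('scene',158,157,0),onz('scene',229,152,0))
for nm,a,b in (('loupe',(125,321),(401.5,220)),('ringcone top',(436,211),(170,162)),('jar lid',(403.5,202),(156,212)),('polishend',(238,351),None)):
    if b: print(nm,tri(a,b))
```

```text
[[192.335  152.6969]
 [182.2541 167.8284]
 [161.1784 160.7694]
 [221.447  145.1541]] [-0.0054  0.0008  0.    ] [-0.0309 -0.1011  0.    ] [0.0602 0.1001 0.    ]
loupe (array([ 0.6025, -0.3289,  0.0298]), np.float64(0.00036451692756590603))
ringcone top (array([0.7292, 0.2514, 0.1083]), np.float64(0.0020034691365590387))
jar lid (array([0.6117, 0.2969, 0.047 ]), np.float64(0.00263648879639155))
```

>>> drive_tool(
  steps=[
    {"x":1,"y":-2,"z":0,"twist":0},
    {"x":1,"y":-2,"z":0,"twist":0},
    {"x":1,"y":-2,"z":20,"twist":0},
    {"x":1,"y":-2,"z":50,"twist":0},
    {"x":1,"y":-2,"z":70,"twist":0},
  ],
  jaw=0.6,
)

```text
time_s: 3.58
tcp_pos: [0.6107, -0.04, 0.1346]
tcp_rot: [-3.14, 0.003, 0.286]
wrist_force: [0.3, 0.4, -0.1]
finger_gap: 0.0682
grasp_force: 0.0
```

>>> drive_tool(
  steps=[
    {"x":0,"y":0,"z":9,"twist":0},
    {"x":0,"y":0,"z":18,"twist":0},
    {"x":0,"y":0,"z":18,"twist":0},
  ],
)

```text
time_s: 3.95
tcp_pos: [0.6121, -0.0402, 0.1196]
tcp_rot: [-3.141, 0.0, 0.286]
wrist_force: [0.2, 0.0, -1.2]
finger_gap: 0.0684
grasp_force: 0.0
```

Run:
```python
from h import *
o=sensors.get_obs(); print(o['time_s'],o['tcp_pos'],o['finger_gap'])
s=snap('scene')['pixels']
cv2.imwrite('pics/c6.png',tile(s,225,140,100,110,5))
```

```text
3.95 [ 0.61206158 -0.04022608  0.11956105] 0.06835295206520989
```

View pics/c6.png

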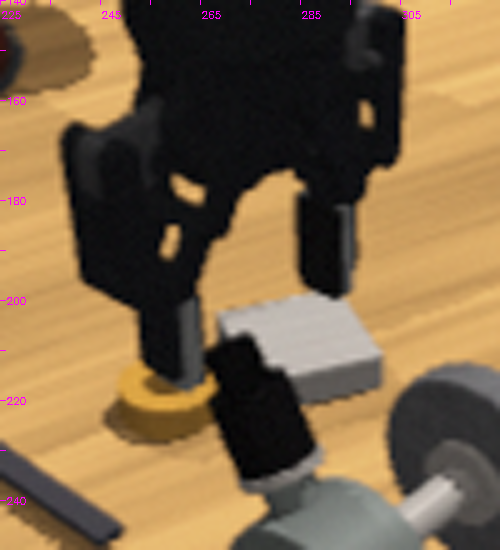

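The tips, at scene (263,218) and (294,199), are level with the knob's top, so they end about 35 mm above the reported TCP. I'll descend gently and let the jaw gap confirm it.

>>> drive_tool(
  steps=[
    {"x":0,"y":0,"z":9,"twist":0},
    {"x":0,"y":0,"z":18,"twist":0},
    {"x":0,"y":0,"z":27,"twist":0},
    {"x":0,"y":0,"z":32,"twist":0},
    {"x":0,"y":0,"z":32,"twist":0},
  ],
)

```text
time_s: 4.62
tcp_pos: [0.6116, -0.0401, 0.087]
tcp_rot: [-3.141, 0.001, 0.286]
wrist_force: [0.4, -1.4, -0.6]
finger_gap: 0.0684
grasp_force: 0.0
```

>>> drive_tool(
  steps=[
    {"x":0,"y":0,"z":0,"twist":0},
    {"x":0,"y":0,"z":0,"twist":0},
    {"x":0,"y":0,"z":0,"twist":0},
    {"x":0,"y":0,"z":0,"twist":0},
    {"x":0,"y":0,"z":0,"twist":0},
  ],
  jaw=-1,
  newtons=25,
)

```text
time_s: 5.25
tcp_pos: [0.6125, -0.0403, 0.0884]
tcp_rot: [3.141, -0.001, 0.286]
wrist_force: [-0.2, -0.6, 4.1]
finger_gap: 0.03
grasp_force: 25.0
```

>>> drive_tool(
  steps=[
    {"x":-4,"y":0,"z":-7,"twist":0},
    {"x":-9,"y":0,"z":-16,"twist":0},
    {"x":-14,"y":0,"z":-26,"twist":0},
    {"x":-20,"y":0,"z":-37,"twist":0},
    {"x":-28,"y":0,"z":-51,"twist":0},
  ],
)

```text
time_s: 5.88
tcp_pos: [0.5847, -0.0482, 0.1396]
tcp_rot: [-3.142, 0.0, 0.286]
wrist_force: [-0.5, 1.1, -0.7]
finger_gap: 0.0297
grasp_force: 24.8
```

```bash
cat > seg.py <<'E'
from fit import *
from scipy import ndimage
def holder():
    # refine well/block centre from top & scene by colour mask is skipped; use corners
    pass
E
python3 - <<'E'
from fit import *
o=sensors.get_obs(); print(o['time_s'],o['tcp_pos'],o['finger_gap'],o['grasp_force'],o['wrist_force'])
s=snap('scene')['pixels'];t=snap('top')['pixels']
# holder brown mask in fresh images
hsv=cv2.cvtColor(t,cv2.COLOR_RGB2HSV); print(hsv[265,155],hsv[282,150],t[265,155],t[282,150],s[193,350],s[205,390])
cv2.imwrite('pics/c7.png',np.hstack([tile(s,215,140,80,100,5),tile(t,145,245,40,50,8)[:400].repeat(1,0) if 0 else cv2.copyMakeBorder(tile(t,140,242,50,45,8),0,140,0,0,0)]))
E
```

```text
scene corners [[314.27972111 243.13483498]
 [239.70298813 257.9634263 ]
 [229.86990888 221.50539998]
 [296.41804946 209.68091472]]
corners by top ray [[0.686, 0.0636, 0.018], [0.7306, -0.0867, 0.018], [0.6066, -0.1262, 0.018], [0.5639, 0.0268, 0.018]] scene [[0.6846, 0.0635, 0.018], [0.724, -0.0787, 0.018], [0.6132, -0.1254, 0.018]]
5.875 [ 0.58468749 -0.0482202   0.13960981] 0.02970467726782076 24.83700944110751 [-0.4867619   1.05021186 -0.67126387]
[ 14 186  74] [ 18 108 173] [74 45 20] [173 144 100] [60 35 16] [187 144  86]
```

View pics/c7.png

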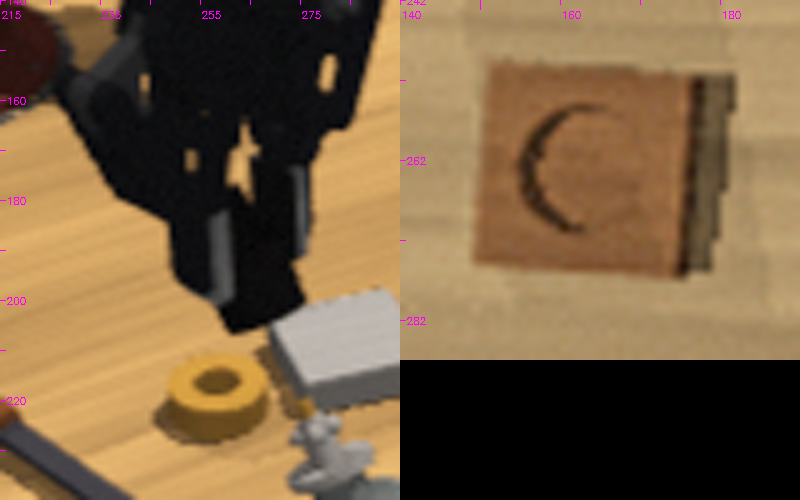

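The cap is gripped and clear of the nipple (grip tip near scene (258,201)), and the holder's top face centre is at top (162.7,262.7). Next I'll carry it over the well, then roll it upright on its low edge there.

>>> drive_tool(
  steps=[
    {"x":-3,"y":-60,"z":-5,"twist":0},
    {"x":-5,"y":-121,"z":-5,"twist":0},
    {"x":-8,"y":-182,"z":-5,"twist":0},
    {"x":-10,"y":-243,"z":-5,"twist":0},
    {"x":-12,"y":-304,"z":0,"twist":0},
  ],
)

```text
time_s: 6.6
tcp_pos: [0.4876, 0.242, 0.1394]
tcp_rot: [-3.141, -0.002, 0.286]
wrist_force: [1.6, 0.3, -0.5]
finger_gap: 0.03
grasp_force: 24.9
```

>>> drive_tool(
  steps=[
    {"x":-1,"y":-42,"z":10,"twist":0},
    {"x":-1,"y":-42,"z":50,"twist":0},
    {"x":-1,"y":-42,"z":90,"twist":0},
    {"x":-1,"y":-42,"z":100,"twist":0},
    {"x":-1,"y":-42,"z":100,"twist":0},
  ],
)

```text
time_s: 7.22
tcp_pos: [0.4752, 0.28, 0.0387]
tcp_rot: [3.142, 0.001, 0.286]
wrist_force: [0.9, 0.0, -0.6]
finger_gap: 0.0297
grasp_force: 24.9
```

```bash
sed -i 's/^print/#print/' fit.py
cat > look.py <<'E'
from fit import *
import sys
np.set_printoptions(suppress=True,precision=4)
o=sensors.get_obs(); print(o['time_s'],o['tcp_pos'],o['tcp_rot'],o['finger_gap'],o['grasp_force'],o['wrist_force'])
s=snap('scene')['pixels'];snap('top')
E
python3 - <<'E'
from look import *
print(proj('scene',[.485,.283,.02]),proj('scene',o['tcp_pos']+[0,0,.036]))
c,r,w,h=330,150,60,60
x=s[r:r+h,c:c+w].max(2)
for j in range(0,h,2): print(r+j,''.join('#' if v<38 else '+' if v<80 else '.' for v in x[j]))
E
```

```text
7.225 [0.4752 0.28   0.0387] [3.1415 0.0008 0.2855] 0.029711669670805584 24.934154637157917 [ 0.8976  0.0134 -0.6438]
[[362.0771 189.3007]] [[360.6477 169.1741]]
150 ................+##########################.................
152 .................##########...+############.................
154 .................+##########..##########++..................
156 ..................######################+...................
158 ...................#####################....................
160 ........................###############+....................
162 ........................######+++######+....................
164 ........................######+++######.....................
166 .......................+#####+++#######.....................
168 .......................######+++######......................
170 .......................+#####+++######......................
172 .........................+##++++######......................
174 ...........................+###########.....................
176 ............................########+.......................
178 ........................
[... 311 characters left out ...]
.....++++++++++++++++++++++++.....................
190 ...............++++++++++............+++....................
192 ..............+++++++++++++.................................
194 ...............++++++++++++++................+++++..........
196 ..................++++++++.............++++++++++...........
198 ....................++++++++.....+++++++++++++++............
200 ......................++++++++++++++++++++++................
202 .........................+++++++++++++......................
204 ............................++++............................
206 ............................................................
208 ............................................................
```

>>> drive_tool(
  steps=[
    {"x":0,"y":0,"z":15,"twist":0},
    {"x":0,"y":0,"z":30,"twist":0},
    {"x":0,"y":0,"z":38,"twist":0},
    {"x":0,"y":0,"z":38,"twist":0},
  ],
  jaw=-1,
  newtons=20,
)

```text
time_s: 7.82
tcp_pos: [0.4742, 0.2798, -0.0006]
tcp_rot: [3.141, 0.003, 0.286]
wrist_force: [-0.1, 0.2, -0.8]
finger_gap: 0.0295
grasp_force: 24.9
```

>>> drive_tool(
  steps=[
    {"x":0,"y":0,"z":3,"twist":0},
    {"x":0,"y":0,"z":5,"twist":0},
    {"x":0,"y":0,"z":5,"twist":0},
  ],
)

```text
time_s: 8.2
tcp_pos: [0.4759, 0.2805, -0.0033]
tcp_rot: [-3.141, -0.001, 0.286]
wrist_force: [-0.5, -0.4, 3.2]
finger_gap: 0.0298
grasp_force: 25.2
```

>>> drive_tool(
  steps=[
    {"x":3,"y":0,"z":0.5,"twist":0},
    {"x":6,"y":0,"z":1,"twist":0},
    {"x":9,"y":0,"z":2,"twist":0},
    {"x":11.5,"y":0,"z":3,"twist":0},
    {"x":14,"y":0,"z":4,"twist":0},
  ],
)

```text
time_s: 8.82
tcp_pos: [0.4887, 0.2843, -0.0078]
tcp_rot: [-3.141, 0.0, 0.286]
wrist_force: [-1.8, -0.6, 4.4]
finger_gap: 0.0301
grasp_force: 25.4
```

Run:
```python
from look import *
c,r,w,h=325,160,60,50
x=s[r:r+h,c:c+w].max(2)
for j in range(0,h,1): print(r+j,''.join('#' if v<38 else '+' if v<80 else '.' for v in x[j]))
```

```text
8.825 [ 0.4887  0.2843 -0.0078] [-3.1414  0.0003  0.2858] 0.03013865355868253 25.404036417603493 [-1.8472 -0.6353  4.3768]
160 .........................++.++++########################+...
161 ........................###+++##########################....
162 ........................###+++##########################....
163 .......................+####+##########################+....
164 ........................###########++##################.....
165 ........................############++.+###############.....
166 ........................+#############+++#############+.....
167 ........................+#############################......
168 .........................##########################.........
169 .........................##########################.........
170 .........................+##########..############+.........
171 .........................+##########...###########..........
172 ..........................##########...##########+..........
173 ..........................##########..+########++...........
174 ..........................+##########+##########............
17
[... 1572 characters left out ...]
................++++++++++++++++++++++++++........
200 ............................+++++++++++++++++++++...........
201 .............................++++++++++++++++...............
202 ...............................++++++++++++.................
203 ................................++++++++....................
204 .................................+++++......................
205 ............................................................
206 ............................................................
207 ............................................................
208 ............................................................
209 ............................................................
```

>>> drive_tool(
  steps=[
    {"x":0,"y":0,"z":1.5,"twist":0},
    {"x":1,"y":0,"z":2,"twist":0},
    {"x":0,"y":0,"z":2,"twist":0},
  ],
)

```text
time_s: 9.3
tcp_pos: [0.489, 0.2844, -0.0081]
tcp_rot: [3.142, 0.001, 0.286]
wrist_force: [-5.4, -2.6, 13.9]
finger_gap: 0.0299
grasp_force: 26.3
```

>>> drive_tool(
  steps=[
    {"x":0,"y":0,"z":-2,"twist":0},
    {"x":0,"y":0,"z":-2,"twist":0},
    {"x":0,"y":0,"z":-2,"twist":0},
  ],
  jaw=0.2,
)

```text
time_s: 9.68
tcp_pos: [0.4884, 0.284, -0.0088]
tcp_rot: [3.142, 0.001, 0.286]
wrist_force: [-0.5, -0.2, -0.8]
finger_gap: 0.0512
grasp_force: 0.0
```

>>> drive_tool(
  steps=[
    {"x":0,"y":0,"z":-30,"twist":0},
    {"x":0,"y":0,"z":-80,"twist":0},
    {"x":0,"y":20,"z":-130,"twist":0},
    {"x":-20,"y":80,"z":-150,"twist":0},
    {"x":-20,"y":140,"z":-150,"twist":0},
  ],
)

```text
time_s: 10.3
tcp_pos: [0.5097, 0.1444, 0.1443]
tcp_rot: [3.141, -0.005, 0.288]
wrist_force: [0.6, -0.2, -0.7]
finger_gap: 0.0513
grasp_force: 0.0
```

```bash
cat > capfit.py <<'E'
from look import *
rois={'scene':(345,150,36,46),'top':(150,250,28,28)}
m={}
im={n:pickle.load(open(n+'.pkl','rb'))['pixels'].astype(float) for n in('scene','top')}
for n,(c,r_,w,h) in rois.items():
    x=im[n][r_:r_+h,c:c+w].max(2); m[n]=np.clip((45-x)/15,0,1)
    print(n); 
    for j in range(0,h): print(r_+j,''.join('#' if v>.5 else '.' for v in m[n][j]))
cap,f=fitsil(m,rois,CAP,[.485,.283,.01,0,0],[.004,.004,.003,.08,.08],[0,1,2,3,4]); print('cap',cap,f)
E
python3 capfit.py
```

```text
10.3 [0.5097 0.1444 0.1443] [ 3.1409 -0.0048  0.2881] 0.05133064645765478 0.0 [ 0.5818 -0.2276 -0.6932]
scene
150 ....................................
151 ....................................
152 ....................................
153 ....................................
154 ....................................
155 ....................................
156 ....................................
157 ....................................
158 ....................................
159 ....................................
160 ....................................
161 ....................................
162 ....................................
163 ....................................
164 ....................................
165 ....................................
166 ....................................
167 ....................................
168 ....................................
169 ....................................
170 ....................................
171 ....................................
172 ....................................
173 ....................................
174 ..
[... 1187 characters left out ...]
.........
259 ......#.....................
260 ......##....................
261 ......##....................
262 .......#....................
263 ......##....................
264 ......###...................
265 .......#....................
266 .......##...................
267 .......##...................
268 .......##...................
269 .......#....................
270 .......###..................
271 .........#..................
272 .......####.................
273 .......#.#..................
274 .........#..................
275 .......###..................
276 .......##.#.................
277 .......#...#................
cap [ 0.4688  0.3014  0.0049  0.3165 -0.3264] 171.1529411764706
```

>>> drive_tool(
  steps=[
    {"x":-16,"y":53,"z":-10,"twist":0},
    {"x":-33,"y":107,"z":-20,"twist":0},
    {"x":-49,"y":160,"z":-30,"twist":0},
    {"x":-65,"y":213,"z":-30,"twist":0},
    {"x":-82,"y":266,"z":-30,"twist":0},
  ],
  jaw=0.6,
)

```text
time_s: 11.02
tcp_pos: [0.505, -0.1343, 0.1715]
tcp_rot: [-3.141, -0.0, 0.286]
wrist_force: [0.1, -0.1, 0.2]
finger_gap: 0.0684
grasp_force: 0.0
```

>>> drive_tool(
  steps=[
    {"x":-16,"y":53,"z":0,"twist":0},
    {"x":-32,"y":106,"z":0,"twist":0},
    {"x":-32,"y":106,"z":0,"twist":0},
  ],
)

```text
time_s: 11.4
tcp_pos: [0.5039, -0.2464, 0.171]
tcp_rot: [-3.141, 0.001, 0.281]
wrist_force: [-0.6, 0.8, 0.8]
finger_gap: 0.0681
grasp_force: 0.0
```

```bash
sed -i 's/^    for j in range(0,h)/    if 0:\n      for j in range(0,h)/' capfit.py; sed -i "s/^cap,f/m['top'][:]*=1\ncap,f/" capfit.py
python3 - <<'E'
exec(open('capfit.py').read())
for j in range(28): print(250+j,''.join('#' if v>.5 else '.' for v in m['top'][j]))
ms={'scene':m['scene']}
cap,f=fitsil(ms,rois,CAP,[.486,.283,.01,0,0],[.004,.004,.003,.08,.08],[0,1,3,4]); print('cap scene only',cap,f)
print('gun tip px etc'); 
P=o['tcp_pos']+[0,0,.036]; print(proj('scene',P))
E
```

```text
11.4 [ 0.5039 -0.2464  0.171 ] [-3.141   0.0008  0.2814] 0.06814113620588645 0.0 [-0.5944  0.8325  0.8011]
scene
top
cap [ 0.4869  0.2853  0.0093  0.0954 -0.174 ] 107.61960784313726
250 ............................
251 ............................
252 ............................
253 ............................
254 ............................
255 ............................
256 .............##.............
257 ...............###..........
258 .........####.####..........
259 ...........########.........
260 ............#######.........
261 ............#######.........
262 ..........#.#######.........
263 ............#######.........
264 ............#######.........
265 ........##########..........
266 ..............###...........
267 ............#...............
268 ............................
269 ............................
270 ............................
271 ............................
272 ............................
273 ............................
274 ............................
275 ............................
276 ............................
277 ............................
cap scene only [ 0.4712  0.2988  0.01    0.4583 -0.4306] 24.619607843137253
gun tip px etc
[[134.6998 190.0537]]
```

Run:
```python
from fit import *
np.set_printoptions(suppress=True,precision=4)
rois={'scene':(345,165,36,33),'top':(150,250,28,28)}
m={}
for n,(c,r_,w,h) in rois.items():
    x=pickle.load(open(n+'.pkl','rb'))['pixels'].astype(float)[r_:r_+h,c:c+w]; m[n]=np.clip((24-(x.max(2)-x.min(2)))/8,0,1)*(x.max(2)<110)
    for j in range(h): print(r_+j,''.join('#' if v>.5 else '.' for v in m[n][j]))
for p0 in ([.486,.284,.01,0,0],[.486,.284,.01,.2,-.2]):
  print(fitsil(m,rois,CAP,p0,[.004,.004,.003,.08,.08],[0,1,2,3,4]), fitsil(m,rois,CAP,p0,[.004,.004,.003,.08,.08],[0,1,3,4]))
  p=ringpts(np.array([.486,.284,.01]),np.array([0,0,1]),CAP); print('upright cost',sum(np.abs(render(n,p,rois[n])-m[n]).sum() for n in m))
```

```text
165 ....................................
166 ....................................
167 ....................................
168 ....................................
169 ....................................
170 ....................................
171 ....................................
172 ....................................
173 ....................................
174 ....................................
175 ....................................
176 ..................###...............
177 .................######.............
178 ................#######.............
179 ................#######.............
180 ................#######.............
181 ...............########.............
182 ..............##########............
183 .............###########............
184 .............############...........
185 .............############...........
186 .............###########............
187 .............###########............
188 .............###########............
189 .............###########............
190 .............###########............
191 .............###########......
[... 881 characters left out ...]
69 ............................
270 ............................
271 ............................
272 ............................
273 ............................
274 ............................
275 ............................
276 ............................
277 ............................
(array([ 0.4868,  0.286 ,  0.0111,  0.0207, -0.1145]), np.float64(71.00049019607843)) (array([ 0.487 ,  0.2861,  0.01  ,  0.0127, -0.1023]), np.float64(70.6357843137255))
upright cost 81.88872549019608
(array([ 0.4834,  0.2891,  0.0149,  0.2597, -0.3539]), np.float64(65.57794117647059)) (array([ 0.4867,  0.2868,  0.01  ,  0.0244, -0.1363]), np.float64(70.61911764705883))
upright cost 81.88872549019608
```

Run:
```python
from fit import *
np.set_printoptions(suppress=True,precision=4)
rois={'scene':(345,165,36,33),'top':(150,250,28,28)}
m={}
for n,(c,r_,w,h) in rois.items():
    x=pickle.load(open(n+'.pkl','rb'))['pixels'].astype(float)[r_:r_+h,c:c+w]; m[n]=np.clip((24-(x.max(2)-x.min(2)))/8,0,1)*(x.max(2)<110)
m['scene'][20:]=0
rend=render
def render(n,p,roi,S=6):
    q=rend(n,p,roi,S)
    if n=='scene': q[20:]=0
    return q
import fit; fit.render=render
for p0 in ([.486,.284,.01,0,0],[.486,.284,.01,.15,-.15]):
  print(fitsil(m,rois,CAP,p0,[.004,.004,.003,.08,.08],[0,1,3,4]))
print(fitsil(m,rois,CAP,[.486,.284,.01,0,0],[.004,.004,.003,.08,.08],[0,1]))
```

```text
(array([ 0.4873,  0.2861,  0.01  ,  0.0056, -0.1172]), np.float64(28.859313725490196))
(array([ 0.4868,  0.2862,  0.01  ,  0.0258, -0.1267]), np.float64(29.223039215686278))
(array([0.4873, 0.2842, 0.01  , 0.    , 0.    ]), np.float64(37.34264705882353))
```

>>> drive_tool(
  steps=[
    {"x":2,"y":0,"z":30,"twist":0},
    {"x":2,"y":0,"z":70,"twist":0},
    {"x":2,"y":0,"z":105,"twist":0},
    {"x":2,"y":0,"z":121,"twist":0},
    {"x":2,"y":0,"z":121,"twist":0},
  ],
)

```text
time_s: 12.12
tcp_pos: [0.5056, -0.2419, 0.0498]
tcp_rot: [-3.14, 0.001, 0.287]
wrist_force: [0.1, 1.2, 0.5]
finger_gap: 0.0686
grasp_force: 0.0
```

>>> drive_tool(
  steps=[
    {"x":0,"y":0,"z":0,"twist":0},
    {"x":0,"y":0,"z":0,"twist":0},
    {"x":0,"y":0,"z":0,"twist":0},
    {"x":0,"y":0,"z":0,"twist":0},
  ],
  jaw=-1,
  newtons=30,
)

```text
time_s: 12.62
tcp_pos: [0.5074, -0.2444, 0.0527]
tcp_rot: [3.139, -0.002, 0.286]
wrist_force: [0.1, -0.7, 5.6]
finger_gap: 0.0293
grasp_force: 30.0
```

Run:
```python
from look import *
t=pickle.load(open('top.pkl','rb'))['pixels']
cv2.imwrite('pics/c8.png',np.hstack([tile(s,100,160,90,130,4),cv2.copyMakeBorder(tile(s,340,165,45,40,8),0,520-320,0,0,0)]))
c,r,w,h=110,175,60,115
x=s[r:r+h,c:c+w]
for j in range(0,h,3): print(r+j,''.join('#' if v.max()<38 else 'o' if int(v.max())-int(v.min())<30 else '.' for v in x[j]))
```

```text
12.625 [ 0.5074 -0.2444  0.0527] [ 3.1389 -0.0023  0.2856] 0.029343220405556498 30.017703473567963 [ 0.0766 -0.7431  5.5912]
175 ###############################################o............
178 ################################################............
181 #################################################...........
184 #################################################o..........
187 .o##################################################oooooooo
190 ..o###################################################oo#oo#
193 ...o##################################################ooooo#
196 ....o##############################################..###oooo
199 .....#############################################...#######
202 .....############################################....#######
205 ....############################################....########
208 ....ooo##########################################...########
211 .ooooo######################################################
214 ooo#####o.....##############################################
217 ########o........o##########################################

[... 859 characters left out ...]
............................oooooooooooooo........
262 ..........................................ooooooo####oooo...
265 ........................................oooo########ooooo...
268 ........................................oooooooooooooooo....
271 ..........................................oooooooo..........
274 ............................................................
277 ............................................................
280 ............................................................
283 ............................................................
286 ............................................................
289 ............................................................
```

Run:
```python
from h import *
print(onz('top',369.2,256.7,.038), onz('top',355.4,256.7,.038)-onz('top',382.9,256.7,.038))
```

```text
[ 0.50732134 -0.24473763  0.038     ] [-0.00102195  0.06975368  0.        ]
```

>>> drive_tool(
  steps=[
    {"x":0,"y":0,"z":-6,"twist":0},
    {"x":0,"y":0,"z":-12,"twist":0},
    {"x":0,"y":0,"z":-15,"twist":0},
    {"x":0,"y":0,"z":-15,"twist":0},
  ],
)

```text
time_s: 13.22
tcp_pos: [0.5061, -0.2433, 0.066]
tcp_rot: [-3.142, 0.0, 0.286]
wrist_force: [1.0, -0.7, -1.8]
finger_gap: 0.0291
grasp_force: 30.2
```

>>> drive_tool(
  steps=[
    {"x":-9,"y":0,"z":0,"twist":0},
    {"x":-18,"y":0,"z":0,"twist":0},
    {"x":-27,"y":0,"z":0,"twist":0},
    {"x":-36,"y":0,"z":0,"twist":0},
    {"x":-44,"y":0,"z":0,"twist":0},
  ],
)

```text
time_s: 13.85
tcp_pos: [0.4632, -0.2558, 0.0654]
tcp_rot: [-3.141, -0.001, 0.285]
wrist_force: [5.2, -1.7, -3.5]
finger_gap: 0.0295
grasp_force: 31.3
```

>>> drive_tool(
  steps=[
    {"x":0,"y":0,"z":0,"twist":0},
    {"x":0,"y":0,"z":-15,"twist":0},
    {"x":0,"y":0,"z":-45,"twist":0},
    {"x":0,"y":0,"z":-90,"twist":0},
    {"x":0,"y":0,"z":-110,"twist":0},
  ],
)

```text
time_s: 14.48
tcp_pos: [0.4642, -0.2561, 0.179]
tcp_rot: [3.14, -0.001, 0.286]
wrist_force: [0.3, 0.4, -2.8]
finger_gap: 0.0296
grasp_force: 31.4
```

Run:
```python
from look import *
cv2.imwrite('pics/c8.png',np.hstack([tile(s,85,100,120,150,4),cv2.copyMakeBorder(tile(s,345,165,40,40,8),0,600-320,0,0,0)]))
c,r,w,h=95,130,75,110
x=s[r:r+h,c:c+w]
for j in range(0,h,3): print(r+j,''.join('#' if v.max()<38 else 'o' if int(v.max())-int(v.min())<30 else '.' for v in x[j]))
```

```text
14.475 [ 0.4642 -0.2561  0.179 ] [ 3.1396 -0.0008  0.2862] 0.029644208080482196 31.354998350143433 [ 0.2677  0.4342 -2.7703]
130 #######################################################oooooo...........#oo
133 ###################################################.....................ooo
136 ###################################..#############o......................oo
139 ###################################o##############.......................oo
142 ################........##########################.......................oo
145 ###############o######....#######################........................oo
148 #######################....#####################.....................o...oo
151 .#################oooooooooo##############................................o
154 .#############oooooooo#ooooooo##########...................................
157 ################ooooooooooooooo###oooo##o....................oo............
160 ###############ooooooooooooooooo###oooo##o...................oo#o..........
163 ###############ooooooooooooooooooo##oooo##.........................ooo.....
166 o....o#####
[... 1284 characters left out ...]
........................oooooooooooooooooooo................
217 ........................................ooooooooooooooooo..................
220 ..........................................oooooooooo.......................
223 ...........................................................................
226 ...........................................................................
229 ...........................................................................
232 ...........................................................................
235 ...........................................................................
238 ...........................................................................
```

View pics/c8.png

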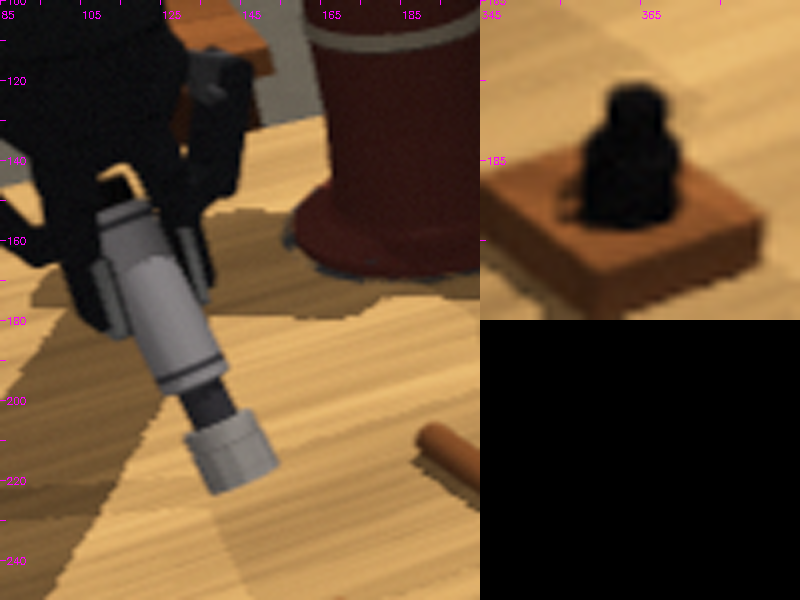

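The picture shows the cap upright in the well at scene (362,182), and the gun leaning in the grip with its coupler at scene (143,211). Next I'll fit the gun's pose in the hand.

```bash
cat > gunfit.py <<'E'
from look import *
yaw=o['tcp_rot'][2]; X=np.array([np.cos(yaw),np.sin(yaw),0]);Y=np.array([-np.sin(yaw),np.cos(yaw),0]);Z=np.array([0,0,1.])
def gun_pose(q): # mx,mz,t,my,ty rel tcp
    mo=o['tcp_pos']+q[0]*X+q[3]*Y+q[1]*Z
    ax=-np.sin(q[2])*X+np.cos(q[2])*Z+q[4]*Y
    return mo,ax
def run(rois,q0,free):
    m={}
    for n,(c,r_,w,h) in rois.items():
        x=pickle.load(open(n+'.pkl','rb'))['pixels'].astype(float)[r_:r_+h,c:c+w]; m[n]=np.clip((40-(x.max(2)-x.min(2)))/16,0,1)
    st=np.array([.004,.004,.06,.003,.05]);q0=np.array(q0,float)
    def full(v):
        q=q0.copy();q[free]+=v*st[free];return q
    def cost(v):
        mo,ax=gun_pose(full(v)); return sum(np.abs(render(n,ringpts(mo,ax,GUN),rois[n])-m[n]).sum() for n in m)
    v=np.zeros(len(free))
    for sc in (1,-.6,.3):
        r=minimize(cost,v,method='Nelder-Mead',options=dict(initial_simplex=v+np.vstack([0*v,sc*np.eye(len(v))]),maxiter=400)); v=r.x
    return full(v),r.fun,m
E
python3 - <<'E'
from gunfit import *
t=pickle.load(open('top.pkl','rb'))['pixels'].astype(int)
mo,ax=gun_pose([.046,.053-.084,.5,0,0]); uv=proj('top',[mo])[0]; print('top mouth px',uv,proj('scene',mo))
c,r=int(uv[0])-18,int(uv[1])-18
for j in range(0,36): print(r+j,c,''.join('#' if v.max()<38 else 'o' if v.max()-v.min()<30 else '.' for v in t[r+j,c:c+36]))
R={'scene':(112,188,55,42)}
q=[.046,.053-.084,.5,0,0]
for f in ([0,1,2],[0,1,2,3],[0,1,2,4]): print(run(R,q,f)[:2])
E
```

```text
14.575 [ 0.4648 -0.2565  0.1787] [ 3.1383 -0.0021  0.2861] 0.029466394287592547 31.353435516357422 [ 0.0651 -0.0943 -2.7871]
top mouth px [377.3229 256.3025] [[145.5458 219.6352]]
238 359 ....................................
239 359 ....................................
240 359 ....................................
241 359 ....................................
242 359 ....................................
243 359 ....................................
244 359 ....................................
245 359 ....................................
246 359 ....................................
247 359 ....................................
248 359 ....................................
249 359 ....................................
250 359 ....................................
251 359 ................ooooo...............
252 359 ..............ooooooooo.............
253 359 .............ooooooooooo............
254 359 .............oooooooooooo...........
255 359 ............oooooooooooooo..........
256 359 ............ooooooooooooooo.........
257 359 ............ooooooooooooooo.........
258 359 ............
[... 255 characters left out ...]
59 ...............oooooooooooooooo#####
265 359 ................ooooooooooooooo#####
266 359 .................ooooooooooooo#####o
267 359 ..................oooooooooooo######
268 359 ...................ooooooooooo###o##
269 359 ...................oooooooooo#######
270 359 ...................oooooooooo#######
271 359 ....................oooooooo########
272 359 .....................ooooooo####o##o
273 359 ......................oooooo########
(array([ 0.0468, -0.0298,  0.481 ,  0.    ,  0.    ]), np.float64(44.6313725490196))
(array([ 0.0463, -0.0303,  0.4996,  0.0005,  0.    ]), np.float64(44.19264705882353))
(array([ 0.0469, -0.0305,  0.5312,  0.    ,  0.0215]), np.float64(39.2313725490196))
```

Run:
```python
from gunfit import *
R={'scene':(112,188,55,42),'top':(363,244,22,22)}
q=[.046,.053-.084,.5,0,0]
for f in ([0,1,2],[0,1,2,3],[0,1,2,3,4]): print(run(R,q,f)[:2])
```

```text
14.675 [ 0.4631 -0.2552  0.1745] [-3.1397  0.0017  0.2859] 0.0292923979761928 31.32084310054779 [ 0.4092  0.6477 -3.2433]
(array([ 0.0463, -0.0301,  0.4832,  0.    ,  0.    ]), np.float64(55.950980392156865))
(array([ 0.0467, -0.0303,  0.5165,  0.0008,  0.    ]), np.float64(51.838725490196076))
(array([ 0.0466, -0.0304,  0.5212,  0.0002,  0.0148]), np.float64(49.68872549019608))
```

>>> drive_tool(
  steps=[
    {"x":35,"y":-40,"z":-20,"twist":0},
    {"x":70,"y":-80,"z":-25,"twist":0},
    {"x":105,"y":-120,"z":-25,"twist":0},
    {"x":135,"y":-150,"z":-25,"twist":0},
    {"x":145,"y":-165,"z":-20,"twist":0},
  ],
  jaw=-1,
  newtons=80,
)

```text
time_s: 15.4
tcp_pos: [0.5563, -0.0546, 0.1939]
tcp_rot: [-3.14, 0.003, 0.288]
wrist_force: [-0.3, 0.1, -2.7]
finger_gap: 0.0286
grasp_force: 79.2
```

>>> drive_tool(
  steps=[
    {"x":0,"y":0,"z":10,"twist":0},
    {"x":0,"y":0,"z":15,"twist":0},
    {"x":0,"y":0,"z":15,"twist":0},
    {"x":0,"y":0,"z":15,"twist":0},
  ],
)

```text
time_s: 15.9
tcp_pos: [0.5564, -0.0575, 0.181]
tcp_rot: [3.141, -0.0, 0.284]
wrist_force: [0.1, 0.2, -2.5]
finger_gap: 0.0286
grasp_force: 79.3
```

Run:
```python
from gunfit import *
z=[]
for i in range(4):
    read_camera('top'); ob=sensors.get_obs(); z.append(np.r_[ob['tcp_pos'],ob['wrist_force']])
print(np.array(z))
uv=proj('scene',o['tcp_pos']+.0466*X-.0303*Z)[0]; c,r=int(uv[0])-35,int(uv[1])-35; print(uv, proj('top',o['tcp_pos']+.0466*X-.0303*Z))
S=s.astype(int)
for j in range(0,65): print(r+j,c,''.join('#' if v.max()<38 else 'o' if v.max()-v.min()<30 else '.' for v in S[r+j,c:c+70]))
```

```text
15.9 [ 0.5564 -0.0575  0.181 ] [ 3.1413 -0.0003  0.2844] 0.028590064827195453 79.27615642547607 [ 0.1052  0.1709 -2.4948]
[[ 0.5567 -0.0571  0.1814 -0.8256 -1.2415 -3.0371]
 [ 0.5567 -0.0569  0.1813  0.3459  0.0044 -3.4625]
 [ 0.5566 -0.0568  0.1812  0.1915  0.0124 -2.6376]
 [ 0.5566 -0.0567  0.1811  0.3356  0.822  -2.4239]]
[270.2808 208.3745] [[291.744  215.1983]]
173 235 .......ooooooooooooooooooooooo........................................
174 235 .........o...ooooooooooooooooo........................................
175 235 .............ooooooooooooooooo........................................
176 235 ..............ooooooooooooooooo.......................................
177 235 ...............oooooooooooooooo.......................................
178 235 ...............ooooooooooooooooo......................................
179 235 ...............ooooooooooooooooo......................................
180 235 ................oooooooooooooooo......................................
181 235 ................ooooooooooooooooo.....................................
182 235 ............
[... 3703 characters left out ...]
.......................................ooooooooooooo..............oo
230 235 ..........................................oooooooooooo..............oo
231 235 ..........................................oooooooooooo..............oo
232 235 .........................................ooooooooooooo...............o
233 235 ........................................ooooooooooooo................o
234 235 .......................................ooooooooooooo.................o
235 235 ......................................ooooooooooooooo.................
236 235 o.....................................ooooooooooooooooooooooo.........
237 235 ooo....................................oooooooooooooooooooooooo.......
```

```bash
cat > gf2.py <<'E'
import gunfit
from gunfit import *
def go(free=[0,1,2],q=[.0466,-.0303,.51,0,0],B=220):
    bg=cv2.imread('pics/scene0.png').astype(int); ig=((bg.max(2)-bg.min(2)<45)&(bg.max(2)>85)).astype(np.uint8); ig=cv2.dilate(ig,np.ones((3,3)))>0
    R={'scene':(236,174,50,B-174)}; c,r,w,h=R['scene']; keep=~ig[r:r+h,c:c+w]
    x=s[r:r+h,c:c+w].astype(float); m=np.clip((40-(x.max(2)-x.min(2)))/16,0,1)
    st=np.array([.004,.004,.06,.003,.05]);q0=np.array(q,float)
    def full(v):
        k=q0.copy();k[free]+=v*st[free];return k
    def cost(v):
        mo,ax=gun_pose(full(v)); return (np.abs(render('scene',ringpts(mo,ax,GUN),R['scene'])-m)*keep).sum()
    v=np.zeros(len(free))
    for sc in (1,-.6,.3):
        k=minimize(cost,v,method='Nelder-Mead',options=dict(initial_simplex=v+np.vstack([0*v,sc*np.eye(len(v))]),maxiter=400)); v=k.x
    k2=full(v); mo,ax=gun_pose(k2)
    yn=.285; xn=np.array([np.cos(yn),np.sin(yn),0]); u=-np.sin(.5)*xn+np.cos(.5)*Z; nx=np.cos(.5)*xn+np.sin(.5)*Z; ny=np.cross(Z,xn)
    d=mo-np.array([.6228,-.0375,.109])
    print('q',k2,k.fun,'mouth',mo,'in nipple xyz mm',1000*np.array([d@nx,d@ny,d@u]))
if __name__=='__main__':
    go(); go([0,1,2,3]); 
    yn=.285; xn=np.array([np.cos(yn),np.sin(yn),0]); u=-np.sin(.5)*xn+np.cos(.5)*Z; N=np.array([.6228,-.0375,.109])
    print('tip,stem,org px',*[proj('scene',N+h*u)[0] for h in(.025,.018,.0)])
E
python3 gf2.py
```

```text
16.2 [ 0.5566 -0.0567  0.1811] [ 3.1413 -0.0004  0.2857] 0.02886886770953903 79.27647829055786 [ 0.3356  0.822  -2.4239]
q [ 0.0478 -0.03    0.4806  0.      0.    ] 129.7718137254902 mouth [ 0.6024 -0.0432  0.151 ] in nipple xyz mm [ 1.5949  0.2043 47.0276]
q [ 0.0456 -0.0317  0.4833  0.0019  0.    ] 128.1438725490196 mouth [ 0.5998 -0.042   0.1494] in nipple xyz mm [-1.0979  2.134  46.6418]
tip,stem,org px [275.2018 219.459 ] [276.6607 222.9104] [280.3797 231.7087]
```

>>> drive_tool(
  steps=[
    {"x":4,"y":0,"z":7,"twist":0},
    {"x":7,"y":0,"z":13,"twist":0},
    {"x":11,"y":0,"z":20,"twist":0},
    {"x":14,"y":0,"z":26,"twist":0},
    {"x":14,"y":0,"z":26,"twist":0},
  ],
)

```text
time_s: 16.92
tcp_pos: [0.5696, -0.0524, 0.1537]
tcp_rot: [-3.141, 0.002, 0.286]
wrist_force: [0.2, 0.2, -2.6]
finger_gap: 0.0283
grasp_force: 79.3
```

Run:
```python
from gf2 import *
go(B=228); go([0,1,2,3],B=228)
```

```text
16.925 [ 0.5696 -0.0524  0.1537] [-3.1407  0.0016  0.286 ] 0.028307577417510037 79.27568078041077 [ 0.2346  0.1561 -2.6019]
q [ 0.0509 -0.0289  0.5769  0.      0.    ] 171.55588235294118 mouth [ 0.6184 -0.0381  0.1248] in nipple xyz mm [ 3.7162  0.6873 15.9634]
q [ 0.0572 -0.023   0.5926 -0.0056  0.    ] 169.09509803921569 mouth [ 0.6261 -0.0417  0.1308] in nipple xyz mm [12.1586 -4.9358 18.1554]
```

>>> drive_tool(
  steps=[
    {"x":1,"y":0,"z":1.8,"twist":0},
    {"x":2,"y":0,"z":3.5,"twist":0},
    {"x":3,"y":0,"z":5.3,"twist":0},
    {"x":4,"y":0,"z":7,"twist":0},
  ],
)

```text
time_s: 17.52
tcp_pos: [0.5735, -0.0519, 0.1492]
tcp_rot: [3.141, 0.001, 0.286]
wrist_force: [-8.0, -0.7, 8.6]
finger_gap: 0.0284
grasp_force: 79.9
```

>>> drive_tool(
  steps=[
    {"x":1,"y":0,"z":2,"twist":0},
    {"x":2,"y":0,"z":3.7,"twist":0},
    {"x":2.5,"y":0,"z":5,"twist":0},
    {"x":2.5,"y":0,"z":5,"twist":0},
  ],
)

```text
time_s: 18.02
tcp_pos: [0.5768, -0.0512, 0.143]
tcp_rot: [3.14, -0.001, 0.286]
wrist_force: [0.2, -1.8, 0.5]
finger_gap: 0.0283
grasp_force: 79.7
```

>>> drive_tool(
  steps=[
    {"x":1,"y":0,"z":2,"twist":0},
    {"x":2,"y":0,"z":3.5,"twist":0},
    {"x":2.5,"y":0,"z":4.5,"twist":0},
    {"x":2.5,"y":0,"z":4.5,"twist":0},
  ],
)

```text
time_s: 18.52
tcp_pos: [0.5786, -0.0506, 0.1401]
tcp_rot: [3.141, 0.001, 0.286]
wrist_force: [-5.7, -2.8, 10.0]
finger_gap: 0.0282
grasp_force: 80.4
```

>>> drive_tool(
  steps=[
    {"x":0.5,"y":0,"z":1,"twist":0},
    {"x":0.5,"y":0,"z":1,"twist":0},
    {"x":0.5,"y":0,"z":1,"twist":0},
  ],
)

```text
time_s: 18.9
tcp_pos: [0.5787, -0.0506, 0.1401]
tcp_rot: [3.141, 0.001, 0.286]
wrist_force: [-9.7, -2.7, 14.0]
finger_gap: 0.0284
grasp_force: 80.8
```

Run:
```python
from look import *
for i in range(5):
    read_camera('top'); ob=sensors.get_obs(); print(ob['tcp_pos'],ob['wrist_force'],ob['grasp_force'])
```

```text
18.9 [ 0.5787 -0.0506  0.1401] [3.1405 0.0015 0.2859] 0.02840424049802012 80.81593751907349 [-9.7372 -2.6818 13.9748]
[ 0.5787 -0.0506  0.1401] [-8.9051 -3.4858 13.076 ] 80.81565499305725
[ 0.5787 -0.0506  0.1401] [-10.2752  -2.5731  13.6481] 80.81639885902405
[ 0.5787 -0.0506  0.1401] [-9.2799 -2.843  15.2693] 80.81586599349976
[ 0.5787 -0.0506  0.1401] [-10.1035  -2.8594  14.1807] 80.81653833389282
[ 0.5788 -0.0506  0.1401] [-8.971  -3.4016 13.6288] 80.816570520401
```

Run:
```python
from gf2 import *
N=np.array([.6228,-.0375,.109]); yn=.285; xn=np.array([np.cos(yn),np.sin(yn),0]); yv=np.cross(Z,xn)
R=(245,196,35,26); c,r,w,h=R
bg=cv2.imread('pics/scene0.png').astype(int); ig=cv2.dilate(((bg.max(2)-bg.min(2)<45)&(bg.max(2)>85)).astype(np.uint8),np.ones((3,3)))>0
keep=~ig[r:r+h,c:c+w]; x=s[r:r+h,c:c+w].astype(float); m=np.clip((40-(x.max(2)-x.min(2)))/16,0,1)
for j in range(h): print(r+j,''.join(('#' if v>.5 else '.') if k else '?' for v,k in zip(m[j],keep[j])))
for mz in (0,.012):
  u0=-np.sin(.5)*xn+np.cos(.5)*Z
  print(mz,[(round(t,2),round((np.abs(render('scene',ringpts(N+mz*u0,-np.sin(t)*xn+np.cos(t)*Z,GUN),R)-m)*keep).sum(),1)) for t in np.arange(.3,.75,.05)])
```

```text
19.25 [ 0.5788 -0.0506  0.1401] [3.1405 0.0014 0.2859] 0.028601954596760654 80.816570520401 [-8.971  -3.4016 13.6288]
196 .....#########################.....
197 ........######################.....
198 .........######################....
199 ..............#################..??
200 ...............#############???????
201 ...............########????????????
202 ...............########????????????
203 ................#######????????????
204 ................#######????????????
205 .................######????????????
206 .................######????????????
207 .................#######???????????
208 ..................############?????
209 ..................############?????
210 ...................############????
211 ....................###########????
212 ......................##########???
213 .......................#########???
214 ........................#########??
215 ........................###########
216 ........................###########
217 ........................###########
218 .........................##########
219 .........................##########
220 ........................###########
221 .......................############
0 [(np.float64(0.3), np.float64(91.3)), (np.float64(0.35), np.float64(69.3)), (np.float64(0.4), np.float64(47.0)), (np.float64(0.45), np.float64(35.1)), (np.float64(0.5), np.float64(45.7)), (np.float64(0.55), np.float64(65.0)), (np.float64(0.6), np.float64(85.0)), (np.float64(0.65), np.float64(107.3)), (np.float64(0.7), np.float64(138.8))]
0.012 [(np.float64(0.3), np.float64(99.0)), (np.float64(0.35), np.float64(85.0)), (np.float64(0.4), np.float64(71.2)), (np.float64(0.45), np.float64(62.8)), (np.float64(0.5), np.float64(64.1)), (np.float64(0.55), np.float64(71.4)), (np.float64(0.6), np.float64(79.9)), (np.float64(0.65), np.float64(90.9)), (np.float64(0.7), np.float64(109.4))]
```

```bash
python3 -c "
from plant import finish_job
print(finish_job())"
```

```text
the job is handed in; nothing more can be done
None
```

I handed the job in with the cap upright in the holder's well and the gun snapped on the nipple, held down about flush on its flange at 80 N grip and within about 0.05 rad of square by the camera fit. No verdict came back, and I couldn't measure the valve pin directly.

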